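# Slide the reading lens to the pointer stop

## Robot

A 6-joint arm with a two-finger parallel gripper is mounted at the origin on the work surface. World frame = base frame: x ahead of the robot, y to its left, z up, the work surface at z = 0. Lengths are in m, angles in rad, forces in N, time in s.
With the tool pointing down it reaches from about 0.425 to 0.95 m from the base axis. Payload 3.5 kg.
Tool frame: the origin (TCP) lies on the centre line of the jaws, within the pads' length; the fingertips stand 11 mm ahead of it and the grasp point (between the pads) lies 8 mm behind it; y points along the fingers, x is the direction in which the jaws open and shut, and the axes are right-handed (so a half turn about y gives the same grasp; the last joint's range is limited). The gripper opens to 85 mm and grips with 20 to 120 N. Pads are 22 mm wide; open, the fingers measure 114 mm over their backs; the gripper's body (76 mm by 85 mm) begins 54 mm behind the grasp point. The pads swing forward as they close: fully open they stand 13 mm farther back than shut.
Start: joints at [-1.448, 0.286, 1.577, -0, 1.279, -0.15], TCP at [0.182, -0.65, 0.242] pointing down, gripper open.
Joint ranges: [-2.77, 2.77], [-0.9, 2.22], [0.21, 2.48], [-1.53, 4.67], [0.24, 2.81], [-2.84, 2.84]. Speed limits (rad/s): [2.79, 2.79, 3.14, 3.14, 3.14, 3.14].

## Interface

Orientations are given as a unit quaternion [x, y, z, w].
In Python, from plant import get_state, read_camera, sign_off gives the robot as it stands.
- The arm moves only by the shell command python3 -m inch 'ROWS' [FORCE]. ROWS is JSON, a list of rows, each an object of numbers: "ax", "ay", "az": the turn, a rotation vector about the tool's x, y, z in rad; "x", "y", "z": the shift along the tool's x, y, z in mm; "hand": the closure, from -1 (fully open) to 1 (shut). In form: [{"ax": .., "ay": .., "az": .., "x": .., "y": .., "z": .., "hand": ..}, ...]. A call has 1 to 5 rows; each row shifts and turns the commanded pose from where the row before left it, along the tool's axes as they then stand; what a row does not reach is not made up. A row lasts 1/12 s, in which the tool goes at most 41.7 mm and 7.16 degrees, less where a joint would pass 70% of its speed; a pose out of reach is approached as far as the arm can. A call with a gripper value outside its range is refused whole. The fingers move at their own pace and stop on an object; FORCE is the grip in N (left out, the last holds). Time passes only in rows, so rows that do not move let the fingers close. It gives the time, the measured TCP pose, the force and the opening at its end, in the units of the state.
- get_state(): the state, without advancing time (a new reading comes with each control period).
- read_camera(name): name is "scene" or "top" or "wrist"; returns a dict with "img" (400x640x3 uint8, red, green, blue), "fov_y" (degrees; the focal length in pixels is half the picture's height over the tangent of half this angle, whatever the lens; pixels are square), "cx", "cy" (the principal point, pixels), "T" (4x4, takes a point from camera to world coordinates); the wrist camera has in their place "T_tool_cam" (4x4, takes a point from camera to tool coordinates, whose origin is the TCP and whose axes are the tool frame's). Camera axes: x right, y down, z forward; pixel columns grow to the right and rows downward; lengths in m; the calibration is good to about 2 mm. A picture is of the moment at which its call begins: read the wrist's pose just before it. There is no depth.
- sign_off(): hands the job in, once; it reports no verdict.
The state is a dict: "time": time; "qpos": joint angles; "dq": joint speeds; "joint_efforts": joint torques, N m; "eef_pos": TCP position; "tcp_rot": TCP orientation; "contact_force": force on the tool from outside, world axes, zero at the start; "wrist_torque": the same for the moment, N m; "opening": opening from 0.0 (shut) to 1.0 (fully open).
Only numpy, scipy, OpenCV 4.12 (cv2) and the standard library are available. Lean on these libraries where they do the work, as an engineer would, in place of code of your own. Each camera call takes 0.05 s, during which the arm holds its last target. There are 200 camera calls.

## Task

At this rapid-test table a reading lens rides on a carriage along a rail, held by a friction brake. With the closed fingertips press the rubber pad in the middle of the carriage to free it, keep it pressed while you push the carriage along the rail until it rests against the stop with the pointer and upright fin, then let the pad come up and move clear. Do not force the carriage or drag it against its brake, do not run it against the plain stop, grasp or lift nothing, and leave everything else on the table where it is.

Things in the scene. Friction and masses are not known exactly. Their poses are not given: they have to be found in the camera images.
- rack: Fixed reading rack: a grey board 165 x 430 x 8 mm carrying an aluminium I-section rail (30 mm wide, 410 mm long, top 34 mm above the table) along the rack's y axis. Origin on the table under the middle of the rail; z up, x towards the side with the lens and cassettes (board from x -55 to +110 mm). Its place and yaw vary.
- pad_top (a point): Centre of the top of the ribbed rubber release pad, 56 mm above the table when up; axes as the rack's. The pad (36 mm across the rail, 46 along) lies in a 50 mm gap between the carriage's two raised end shoulders (each 14 mm along, 44 across, tops 14 mm above the pad). Fingertips in this gap keep the pad down and push the shoulder ahead.
- release_pad (a joint): Travel of the pad, m: about 0 up (brake on), 0.006 fully down. Spring: about 9 N to start it, 12 N fully down. The brake lets go within the first 1 mm and bites again when the pad comes up; with the brake on the carriage holds against 10 to 17 N.
- carriage_mid (a point): Middle of the carriage, 56 mm above the table on the rail's centre line. The carriage is 78 mm long along the rail (end faces 39 mm either side of this point) and 44 mm wide; a round lens in a ring (66 mm across, about 43 mm above the table, centred 67 mm to rack +x) is fixed to its side.
- lens_carriage (a joint): Position of the carriage along the rack's y axis, m, 0 at the rail's middle; its axis is rack y, so it equals carriage_mid's y in the rack's frame. With the brake off it needs about 1 N to slide.
- pointer_stop: Marked stop: aluminium block (24 mm along rail, 44 across, top at 70 mm) clamped on the rail, with a flat arrow reaching 57 mm to rack +x at 66 mm height and a thin upright fin on top (top at 92 mm). Origin on the table under its middle, axes as the rack's. On either side of the carriage. When the carriage rests against it, carriage_mid is 51 mm from its origin along the rail.
- plain_stop: The other stop, the same block without arrow or fin, clamped on the other side of the carriage. Origin on the table under its middle.
- cassette0: Loose white test cassette 70 x 22 x 6 mm lying on the rack's board under the lens's path; origin under its middle. Bystander.
- cassette1: Loose white test cassette 70 x 22 x 6 mm lying on the rack's board under the lens's path; origin under its middle. Bystander.
- cassette2: Loose white test cassette 70 x 22 x 6 mm lying on the rack's board under the lens's path; origin under its middle. Bystander.
- dropper: Loose white dropper bottle, 25 mm across, 60 mm tall, on the robot's side of the rail; origin under its middle. Bystander.
- phone: Loose black phone 72 x 148 x 8 mm lying on the robot's side of the rail; origin under its middle. Bystander.
- spray_bottle: Loose clear spray bottle, 72 mm across, 154 mm tall, to the robot's right; origin under its middle. Bystander.
- pen: Loose black pen 130 x 9 x 9 mm on the clipboard to the robot's left; origin under its middle. Bystander.
- vial: Loose small clear vial with a white cap, 25 mm across, 59 mm tall, to the left; origin under its middle. Bystander.

How it is judged:
By the outcome, as a careful person would: the job done as asked, in the order asked, and still so for the second after the job is handed in, with the robot touching nothing.
It also fails if it takes over 34 s, if anything falls off the work surface, if the arm or the gripper's body presses on something with over 40 N, if the wrist force passes 120 N, or if a joint passes its speed limit or range.

## Working session

There is one attempt and no reset: what is moved stays moved. The work goes in short steps, Python scripts to look and compute and a shell command to move; the robot and the scene stay as the last step left them, time stands still between calls to the robot, and variables do not carry over. Pictures are saved under pics/ and viewed, about 8 in all and at most 12, crops included, and the job is handed in when it is done.

```bash
mkdir -p pics; python3 - <<'E'
from plant import *
import cv2
s=get_state(); print(s)
for n in("scene","top"):
    c=read_camera(n); cv2.imwrite(f"pics/{n}0.png",c["img"][:,:,::-1]); print(n,c["fov_y"],c["cx"],c["cy"],c["T"])
E
```

```text
{'time': 0.0, 'qpos': array([-1.44798491e+00,  2.87174490e-01,  1.57820905e+00,  1.08023693e-05,
        1.27859826e+00, -1.49971724e-01]), 'dq': array([ 0.00035877, -0.00059023,  0.00023319,  0.00155817,  0.00019091,
       -0.00282043]), 'joint_efforts': array([ 1.43633668e-03, -4.05982876e+01, -2.92624587e+01, -9.67778033e-05,
        5.84724054e-03,  1.36266294e-06]), 'eef_pos': array([ 0.18182307, -0.64938153,  0.24092392]), 'tcp_rot': array([-0.56273213,  0.42795907, -0.42678607,  0.56394791]), 'contact_force': array([0.5885572 , 0.30003771, 0.64298425]), 'wrist_torque': array([0.0266427 , 0.00935195, 0.00790091]), 'opening': 1.001828027786191}
scene 56.153100698893915 318.2580627104641 195.06434417178346 [[-0.74942887  0.54413676 -0.37718902  0.88672832]
 [ 0.66195137  0.60435669 -0.44336596  0.43567265]
 [-0.01329501 -0.58195204 -0.81311443  0.8598739 ]
 [ 0.          0.          0.          1.        ]]
top 42.15605185437994 322.04398735086073 194.43977579628023 [[ 0.02833311 -0.98317943  0.18043124  0.26816813]
 [-0.99938289 -0.03161088 -0.01531634  0.02928215]
 [ 0.0207623  -0.17988594 -0.98346834  1.38690319]
 [ 0.          0.          0.          1.        ]]
```

View pics/top0.png

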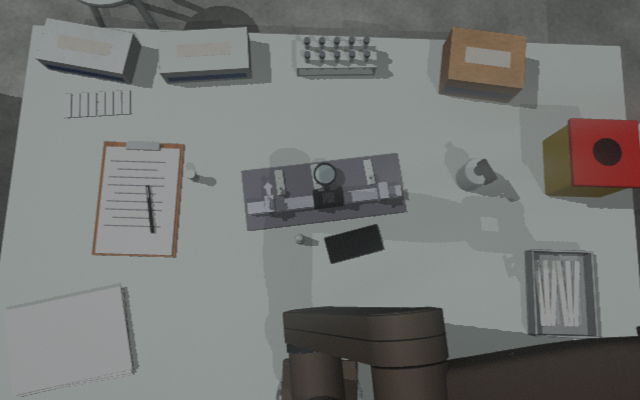

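View pics/scene0.png

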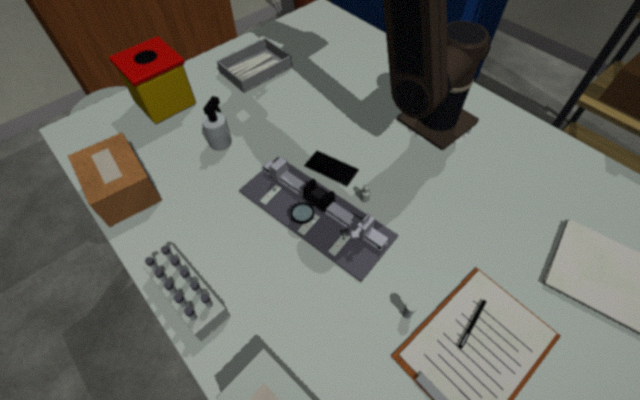

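The top view shows the rack at about (325,190), with the dark carriage at about (328,198), the lens at (325,174), and stops near (265,200) and (390,190). The scene view shows the carriage at about (318,192). I'll enlarge both.

```bash
python3 - <<'E'
import cv2,numpy as np
a=cv2.imread("pics/top0.png")[140:245,230:420]; b=cv2.imread("pics/scene0.png")[140:285,230:410]
a=cv2.resize(a,None,fx=4,fy=4,interpolation=2); cv2.imwrite("pics/topc.png",cv2.convertScaleAbs(a,alpha=1.5))
b=cv2.resize(b,None,fx=4,fy=4,interpolation=2); cv2.imwrite("pics/scenec.png",cv2.convertScaleAbs(b,alpha=1.4))
E
```

```text
(no output)
```

View pics/topc.png

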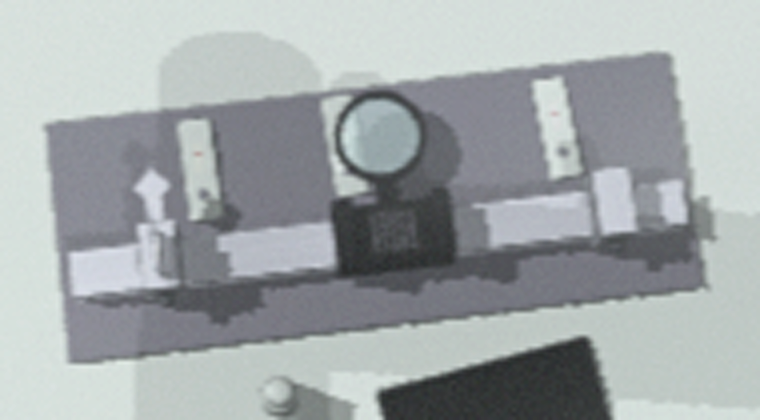

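View pics/scenec.png

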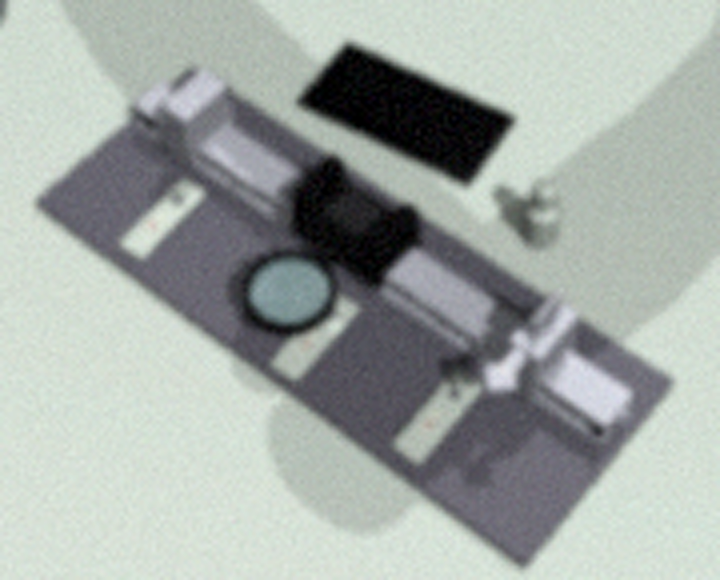

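```bash
cat > h.py <<'E'
from plant import *
import numpy as np, cv2
from scipy.spatial.transform import Rotation as R
from scipy.optimize import least_squares
def proj(c,P,T=None):
    T=c["T"] if T is None else T
    f=200/np.tan(np.radians(c["fov_y"])/2)
    p=(np.asarray(P)-T[:3,3])@T[:3,:3]
    return np.c_[c["cx"]+f*p[:,0]/p[:,2],c["cy"]+f*p[:,1]/p[:,2]]
E
python3 - <<'E'
from h import *
ct,cs=read_camera("top"),read_camera("scene")
t=lambda u,v:((u+.5)/4-.5+230,(v+.5)/4-.5+140)
# rack coords mm: x,y0,z, kind (0 fixed,1 carriage,2 pointer,3 plain)
T=[((110,215,8,0),t(47,123)),((110,-215,8,0),t(672,53)),((-55,-215,8,0),t(706,288)),((-55,215,8,0),t(70,362)),
 ((0,0,56,1),t(393,231)),((67,0,43,1),t(380,135)),((0,0,70,2),t(161,255)),((57,0,66,2),t(151,168)),((0,0,70,3),t(614,200))]
S=[((110,-215,8,0),t(38,204)),((110,215,8,0),t(523,567)),((-55,215,8,0),t(672,380)),((67,0,43,1),t(289,290)),((0,0,56,1),t(356,216)),
 ((0,0,70,3),t(197,93))]
def pts(L,p):
    X=np.array([q[0] for q in L],float); k=X[:,3].astype(int)
    y=X[:,1]+np.array([0,p[3],p[4],p[5]])[k]
    c,s=np.cos(p[2]),np.sin(p[2])
    return np.c_[p[0]+(c*X[:,0]-s*y)/1e3,p[1]+(s*X[:,0]+c*y)/1e3,X[:,2]/1e3]
f=lambda p:np.r_[(proj(ct,pts(T,p))-[q[1] for q in T]).ravel(),(proj(cs,pts(S,p))-[q[1] for q in S]).ravel()]
r=least_squares(f,[.5,0,.1,0,100,-150],x_scale=[.1,.1,.1,10,10,10],loss="soft_l1")
p=r.x; print(p.round(4),"yawdeg",np.degrees(p[2])); print(f(p).reshape(-1,2).round(1).tolist())
c,s=np.cos(p[2]),np.sin(p[2])
print("pad",p[0]-s*p[3]/1e3,p[1]+c*p[3]/1e3,"goal y",p[4]-51)
M=R.from_quat(get_state()["tcp_rot"]).as_matrix(); print(M.round(3))
E
```

```text
[ 5.053000e-01  3.000000e-04  1.477000e-01 -7.365900e+00  1.440268e+02
 -1.515282e+02] yawdeg 8.46321121103728
[[-0.1, -0.7], [-0.2, -0.6], [0.2, -0.4], [-0.2, -0.4], [0.1, -0.5], [0.1, -0.3], [-0.3, -0.8], [0.1, -0.3], [0.2, -0.0], [-0.7, -1.6], [0.7, -0.7], [1.2, -0.2], [0.9, -0.6], [0.6, -1.1], [0.4, -0.1]]
pad 0.5064040428408397 -0.007020438819450157 goal y 93.02675374528258
[[ 0.269 -0.     0.963]
 [-0.963  0.001  0.269]
 [-0.001 -1.     0.   ]]
```

The fit of both views holds to about 1 px. The rack yaw is 8.5°, the pad is at (0.506, −0.007), and the pointer stop is on rack +y with about 100 mm of travel to reach it. Next I shut the fingers, align with the rail and move above the pad.

```bash
python3 -m inch '[{"ay":0.0623,"hand":1},{"ay":0.0623,"hand":1},{"x":-29,"z":20,"hand":1},{"x":-29,"z":20,"hand":1},{"x":-29,"z":20,"hand":1}]' 40
python3 -m inch '[{"x":-29,"z":20,"hand":1},{"x":-29,"z":20,"hand":1},{"x":-29,"z":20,"hand":1},{"x":-29,"z":20,"hand":1},{"x":-29,"z":20,"hand":1}]'
python3 -m inch '[{"x":-29,"z":20,"hand":1},{"x":-29,"z":20,"hand":1},{"x":-29,"z":20,"hand":1},{"x":-29,"z":20,"hand":1},{"x":-29,"z":20,"hand":1}]'
python3 -m inch '[{"x":-29,"z":20,"hand":1},{"x":-29,"z":20,"hand":1},{"x":-29,"z":20,"hand":1},{"x":-29,"z":20,"hand":1},{"x":-29,"z":20,"hand":1}]'
```

```text
validation failed for argument at $[0]...
validation failed for argument at $[0]...
validation failed for argument at $[0]...
validation failed for argument at $[0]...
```

```bash
python3 -m inch '[{"ax":0,"ay":0.0623,"az":0,"x":0,"y":0,"z":0,"hand":1},{"ax":0,"ay":0.0623,"az":0,"x":0,"y":0,"z":0,"hand":1}]' 40
```

```text
time: 0.37
eef_pos: [0.1819, -0.6498, 0.2419]
tcp_rot: [-0.535, 0.463, -0.462, 0.535]
contact_force: [0.3, -0.2, 1.1]
opening: 0.745
```

```bash
python3 -m inch '[{"ax":0,"ay":0,"az":0,"x":-29,"y":0,"z":20,"hand":1},{"ax":0,"ay":0,"az":0,"x":-29,"y":0,"z":20,"hand":1},{"ax":0,"ay":0,"az":0,"x":-29,"y":0,"z":20,"hand":1},{"ax":0,"ay":0,"az":0,"x":-29,"y":0,"z":20,"hand":1},{"ax":0,"ay":0,"az":0,"x":-29,"y":0,"z":20,"hand":1}]'
python3 -m inch '[{"ax":0,"ay":0,"az":0,"x":-29,"y":0,"z":20,"hand":1},{"ax":0,"ay":0,"az":0,"x":-29,"y":0,"z":20,"hand":1},{"ax":0,"ay":0,"az":0,"x":-29,"y":0,"z":20,"hand":1},{"ax":0,"ay":0,"az":0,"x":-29,"y":0,"z":20,"hand":1},{"ax":0,"ay":0,"az":0,"x":-29,"y":0,"z":20,"hand":1}]'
python3 -m inch '[{"ax":0,"ay":0,"az":0,"x":-29,"y":0,"z":20,"hand":1},{"ax":0,"ay":0,"az":0,"x":-29,"y":0,"z":20,"hand":1},{"ax":0,"ay":0,"az":0,"x":-29,"y":0,"z":20,"hand":1},{"ax":0,"ay":0,"az":0,"x":-29,"y":0,"z":20,"hand":1},{"ax":0,"ay":0,"az":0,"x":-29,"y":0,"z":20,"hand":1}]'
```

```text
time: 0.78
eef_pos: [0.2597, -0.4902, 0.242]
tcp_rot: [-0.535, 0.462, -0.462, 0.536]
contact_force: [0.6, -0.3, -1.0]
opening: 0.008
time: 1.2
eef_pos: [0.3372, -0.3319, 0.2422]
tcp_rot: [-0.536, 0.462, -0.462, 0.536]
contact_force: [1.6, -0.1, 0.1]
opening: 0.002
time: 1.62
eef_pos: [0.4147, -0.1738, 0.2424]
tcp_rot: [-0.536, 0.462, -0.462, 0.536]
contact_force: [1.3, 0.2, 0.3]
opening: -0.0
```

```bash
python3 -m inch '[{"ax":0,"ay":0,"az":0,"x":-29,"y":6,"z":22,"hand":1},{"ax":0,"ay":0,"az":0,"x":-29,"y":12,"z":22,"hand":1},{"ax":0,"ay":0,"az":0,"x":-29,"y":14,"z":22,"hand":1},{"ax":0,"ay":0,"az":0,"x":-29,"y":14,"z":22,"hand":1},{"ax":0,"ay":0,"az":0,"x":-29,"y":14,"z":22,"hand":1}]'
python3 -m inch '[{"ax":0,"ay":0,"az":0,"x":0,"y":0,"z":0,"hand":1},{"ax":0,"ay":0,"az":0,"x":0,"y":0,"z":0,"hand":1}]'
python3 - <<'E'
from h import *
s=get_state(); c=read_camera("wrist"); np.save("w1.npy",{"s":s,"c":c},allow_pickle=True)
M=R.from_quat(s["tcp_rot"]).as_matrix(); print(s["eef_pos"],M.round(4)); 
T=np.eye(4);T[:3,:3]=M;T[:3,3]=s["eef_pos"]; T=T@c["T_tool_cam"]; print(T.round(3))
d=np.array([.5064,-.0070,0])-s["eef_pos"]; print("to pad, tool mm",(d@M*1e3).round(1))
im=c["img"][:,:,::-1].copy(); cv2.imwrite("pics/w1.png",cv2.convertScaleAbs(im,alpha=1.4))
print(proj(c,[[.5064,-.007,.056]],T))
E
```

```text
time: 2.03
eef_pos: [0.5023, -0.014, 0.1819]
tcp_rot: [-0.536, 0.461, -0.462, 0.536]
contact_force: [0.9, -0.5, -0.5]
opening: -0.0
time: 2.2
eef_pos: [0.5013, -0.0141, 0.181]
tcp_rot: [0.537, -0.461, 0.46, -0.536]
contact_force: [0.8, -1.5, 0.6]
opening: -0.003
[ 0.50132306 -0.0140543   0.18095388] [[ 1.516e-01 -3.000e-03  9.884e-01]
 [-9.884e-01  4.000e-04  1.516e-01]
 [-9.000e-04 -1.000e+00 -2.900e-03]]
[[ 0.152 -0.953 -0.262  0.568]
 [-0.988 -0.147 -0.039 -0.004]
 [-0.001  0.265 -0.964  0.313]
 [ 0.     0.     0.     1.   ]]
to pad, tool mm [ -6.  180.9   6.6]
[[308.94442729 185.35055524]]
```

View pics/w1.png

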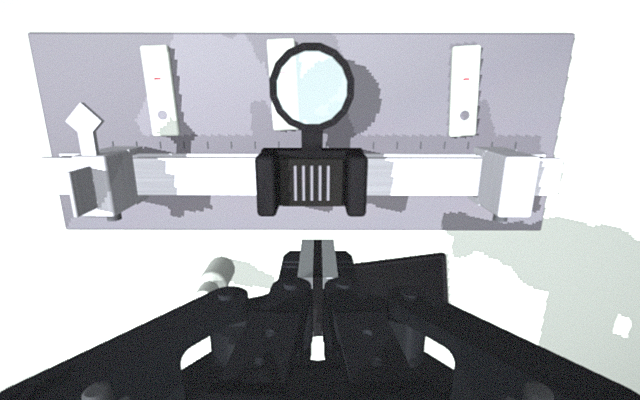

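The wrist view shows the pad ribs centred at about (312,183), against a predicted (309,185), so they agree within 2 mm. The pointer stop is on the left at (100,180) and the plain one on the right at (510,180). I'm centring and descending to just above the pad.

```bash
python3 -m inch '[{"ax":0,"ay":0,"az":0,"x":-5,"y":0,"z":6,"hand":1},{"ax":0,"ay":0,"az":0,"x":0,"y":25,"z":0,"hand":1},{"ax":0,"ay":0,"az":0,"x":0,"y":30,"z":0,"hand":1},{"ax":0,"ay":0,"az":0,"x":0,"y":25,"z":0,"hand":1},{"ax":0,"ay":0,"az":0,"x":0,"y":10,"z":0,"hand":1}]'
python3 -m inch '[{"ax":0,"ay":0,"az":0,"x":0,"y":4,"z":0,"hand":1},{"ax":0,"ay":0,"az":0,"x":0,"y":0,"z":0,"hand":1},{"ax":0,"ay":0,"az":0,"x":0,"y":0,"z":0,"hand":1}]'
python3 - <<'E'
from h import *
s=get_state(); c=read_camera("wrist"); 
M=R.from_quat(s["tcp_rot"]).as_matrix(); print(s["eef_pos"],s["contact_force"]); 
d=np.array([.5064,-.0070,0])-s["eef_pos"]; print("to pad, tool mm",(d@M*1e3).round(1))
im=c["img"][:,:,::-1].copy(); cv2.imwrite("pics/w2.png",cv2.convertScaleAbs(im,alpha=2.2))
E
```

```text
time: 2.67
eef_pos: [0.5051, -0.0107, 0.0897]
tcp_rot: [0.536, -0.464, 0.461, -0.534]
contact_force: [-0.2, 0.9, -0.3]
opening: 0.002
time: 2.92
eef_pos: [0.5082, -0.0107, 0.0899]
tcp_rot: [-0.535, 0.461, -0.463, 0.536]
contact_force: [-0.2, 0.2, 0.2]
opening: -0.002
[ 0.50816371 -0.01068981  0.08993735] [-0.21945216  0.22952442  0.21911706]
to pad, tool mm [-4.  89.9 -1.4]
```

View pics/w2.png

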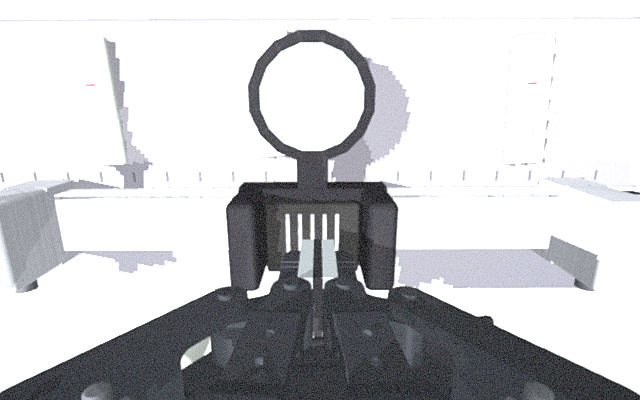

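The fingertips at column 318 point at the pad, whose ribs centre at 312.5 between shoulders whose inner faces are at about 266 and 360. That puts the fingers about 2.5 mm off towards −y, well inside the gap. I'm centring and descending slowly while watching the force.

```bash
python3 -m inch '[{"ax":0,"ay":0,"az":0,"x":-3,"y":2,"z":0,"hand":1},{"ax":0,"ay":0,"az":0,"x":0,"y":6,"z":0,"hand":1},{"ax":0,"ay":0,"az":0,"x":0,"y":5,"z":0,"hand":1},{"ax":0,"ay":0,"az":0,"x":0,"y":3,"z":0,"hand":1},{"ax":0,"ay":0,"az":0,"x":0,"y":0,"z":0,"hand":1}]'
python3 -m inch '[{"ax":0,"ay":0,"az":0,"x":0,"y":2,"z":0,"hand":1},{"ax":0,"ay":0,"az":0,"x":0,"y":1,"z":0,"hand":1},{"ax":0,"ay":0,"az":0,"x":0,"y":0,"z":0,"hand":1}]'
python3 -m inch '[{"ax":0,"ay":0,"az":0,"x":0,"y":2,"z":0,"hand":1},{"ax":0,"ay":0,"az":0,"x":0,"y":0,"z":0,"hand":1}]'
```

```text
time: 3.38
eef_pos: [0.5057, -0.0068, 0.0712]
tcp_rot: [0.536, -0.462, 0.461, -0.535]
contact_force: [-0.1, 0.6, 0.0]
opening: -0.002
time: 3.63
eef_pos: [0.5064, -0.007, 0.0691]
tcp_rot: [0.536, -0.462, 0.461, -0.536]
contact_force: [0.2, -0.4, 0.5]
opening: -0.002
time: 3.8
eef_pos: [0.5064, -0.007, 0.0671]
tcp_rot: [0.536, -0.462, 0.462, -0.536]
contact_force: [0.1, -0.6, -0.6]
opening: 0.001
```

```bash
python3 -m inch '[{"ax":0,"ay":0,"az":0,"x":0,"y":2,"z":0,"hand":1},{"ax":0,"ay":0,"az":0,"x":0,"y":0,"z":0,"hand":1},{"ax":0,"ay":0,"az":0,"x":0,"y":0,"z":0,"hand":1}]'
python3 -m inch '[{"ax":0,"ay":0,"az":0,"x":0,"y":2,"z":0,"hand":1},{"ax":0,"ay":0,"az":0,"x":0,"y":0,"z":0,"hand":1},{"ax":0,"ay":0,"az":0,"x":0,"y":0,"z":0,"hand":1}]'
```

```text
time: 4.05
eef_pos: [0.5068, -0.0071, 0.0668]
tcp_rot: [0.536, -0.462, 0.461, -0.535]
contact_force: [-3.3, 0.0, 8.5]
opening: -0.001
time: 4.3
eef_pos: [0.5068, -0.0072, 0.065]
tcp_rot: [0.536, -0.462, 0.461, -0.535]
contact_force: [-4.8, -0.2, 9.7]
opening: -0.004
```

```bash
python3 -m inch '[{"ax":0,"ay":0,"az":0,"x":0,"y":2,"z":0,"hand":1},{"ax":0,"ay":0,"az":0,"x":0,"y":1,"z":0,"hand":1},{"ax":0,"ay":0,"az":0,"x":0,"y":0,"z":0,"hand":1},{"ax":0,"ay":0,"az":0,"x":0,"y":0,"z":0,"hand":1}]'
```

```text
time: 4.63
eef_pos: [0.5068, -0.0072, 0.0623]
tcp_rot: [0.536, -0.462, 0.461, -0.535]
contact_force: [-4.2, 0.7, 11.5]
opening: 0.0
```

The pad is about 4.7 mm down at 11.5 N, so the brake is off. I'm pushing along the rail (−tool x).

```bash
python3 -m inch '[{"ax":0,"ay":0,"az":0,"x":-1,"y":0,"z":0,"hand":1},{"ax":0,"ay":0,"az":0,"x":-2,"y":0,"z":0,"hand":1},{"ax":0,"ay":0,"az":0,"x":-3,"y":0,"z":0,"hand":1},{"ax":0,"ay":0,"az":0,"x":-3,"y":0,"z":0,"hand":1},{"ax":0,"ay":0,"az":0,"x":-3,"y":0,"z":0,"hand":1}]'
python3 -m inch '[{"ax":0,"ay":0,"az":0,"x":-3,"y":0,"z":0,"hand":1},{"ax":0,"ay":0,"az":0,"x":-3,"y":0,"z":0,"hand":1},{"ax":0,"ay":0,"az":0,"x":-3,"y":0,"z":0,"hand":1},{"ax":0,"ay":0,"az":0,"x":-3,"y":0,"z":0,"hand":1},{"ax":0,"ay":0,"az":0,"x":-3,"y":0,"z":0,"hand":1}]'
python3 - <<'E'
from h import *
s=get_state(); c=read_camera("wrist"); print(s["contact_force"])
cv2.imwrite("pics/w3.png",cv2.convertScaleAbs(c["img"][:,:,::-1],alpha=1.6))
E
```

```text
time: 5.05
eef_pos: [0.5051, 0.0042, 0.0624]
tcp_rot: [0.536, -0.461, 0.462, -0.535]
contact_force: [-5.3, -2.0, 11.8]
opening: 0.0
time: 5.47
eef_pos: [0.5029, 0.0191, 0.0624]
tcp_rot: [0.536, -0.461, 0.462, -0.535]
contact_force: [-4.8, -1.8, 10.7]
opening: -0.001
[-4.79818068 -1.77414604 10.70278944]
```

View pics/w3.png

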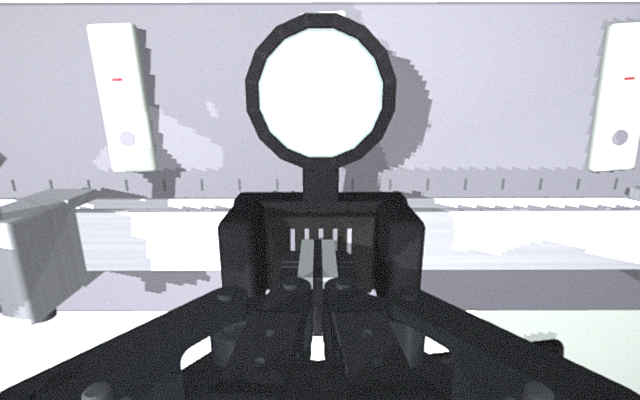

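The carriage (centre column about 321) has moved with the fingertips (318), and the pad is still down at a push of about 2 N. About 73 mm remain.

```bash
python3 -m inch '[{"ax":0,"ay":0,"az":0,"x":-4,"y":0,"z":0,"hand":1},{"ax":0,"ay":0,"az":0,"x":-4,"y":0,"z":0,"hand":1},{"ax":0,"ay":0,"az":0,"x":-4,"y":0,"z":0,"hand":1},{"ax":0,"ay":0,"az":0,"x":-4,"y":0,"z":0,"hand":1},{"ax":0,"ay":0,"az":0,"x":-4,"y":0,"z":0,"hand":1}]'
python3 -m inch '[{"ax":0,"ay":0,"az":0,"x":-4,"y":0,"z":0,"hand":1},{"ax":0,"ay":0,"az":0,"x":-4,"y":0,"z":0,"hand":1},{"ax":0,"ay":0,"az":0,"x":-4,"y":0,"z":0,"hand":1},{"ax":0,"ay":0,"az":0,"x":-4,"y":0,"z":0,"hand":1},{"ax":0,"ay":0,"az":0,"x":-4,"y":0,"z":0,"hand":1}]'
python3 -m inch '[{"ax":0,"ay":0,"az":0,"x":-4,"y":0,"z":0,"hand":1},{"ax":0,"ay":0,"az":0,"x":-4,"y":0,"z":0,"hand":1},{"ax":0,"ay":0,"az":0,"x":-4,"y":0,"z":0,"hand":1},{"ax":0,"ay":0,"az":0,"x":-3,"y":0,"z":0,"hand":1},{"ax":0,"ay":0,"az":0,"x":-2,"y":0,"z":0,"hand":1}]'
```

```text
time: 5.93
eef_pos: [0.4998, 0.039, 0.0623]
tcp_rot: [0.536, -0.461, 0.461, -0.535]
contact_force: [-4.8, -1.6, 11.1]
opening: -0.001
time: 6.35
eef_pos: [0.4968, 0.0588, 0.0622]
tcp_rot: [0.537, -0.461, 0.461, -0.535]
contact_force: [-5.2, -1.8, 11.5]
opening: 0.001
time: 6.77
eef_pos: [0.4942, 0.0759, 0.0622]
tcp_rot: [0.537, -0.461, 0.461, -0.535]
contact_force: [-5.6, -2.3, 11.5]
opening: -0.003
```

```bash
python3 -m inch '[{"ax":0,"ay":0,"az":0,"x":-2,"y":0,"z":0,"hand":1},{"ax":0,"ay":0,"az":0,"x":-2,"y":0,"z":0,"hand":1},{"ax":0,"ay":0,"az":0,"x":-2,"y":0,"z":0,"hand":1},{"ax":0,"ay":0,"az":0,"x":-2,"y":0,"z":0,"hand":1},{"ax":0,"ay":0,"az":0,"x":-2,"y":0,"z":0,"hand":1}]'
python3 -m inch '[{"ax":0,"ay":0,"az":0,"x":-1,"y":0,"z":0,"hand":1},{"ax":0,"ay":0,"az":0,"x":-1,"y":0,"z":0,"hand":1},{"ax":0,"ay":0,"az":0,"x":-1,"y":0,"z":0,"hand":1}]'
python3 - <<'E'
from h import *
s=get_state(); c=read_camera("wrist"); print(s["contact_force"])
cv2.imwrite("pics/w4.png",cv2.convertScaleAbs(c["img"][:,:,::-1],alpha=1.6))
E
```

```text
time: 7.18
eef_pos: [0.4927, 0.0856, 0.0622]
tcp_rot: [0.537, -0.462, 0.461, -0.535]
contact_force: [-5.5, -1.2, 11.7]
opening: -0.002
time: 7.43
eef_pos: [0.4923, 0.0885, 0.0622]
tcp_rot: [0.536, -0.462, 0.461, -0.535]
contact_force: [-5.6, -1.8, 12.0]
opening: 0.001
[-5.58827105 -1.82627738 12.04296868]
```

View pics/w4.png

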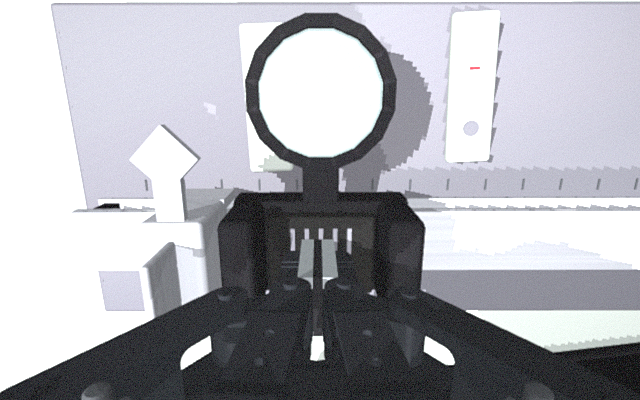

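The carriage's left face (column about 220) is a few mm short of the pointer stop's block (right edge at about 210–218). I'm creeping on in 1 mm rows.

```bash
python3 -m inch '[{"ax":0,"ay":0,"az":0,"x":-1,"y":0,"z":0,"hand":1},{"ax":0,"ay":0,"az":0,"x":-1,"y":0,"z":0,"hand":1},{"ax":0,"ay":0,"az":0,"x":0,"y":0,"z":0,"hand":1}]'
python3 -m inch '[{"ax":0,"ay":0,"az":0,"x":-1,"y":0,"z":0,"hand":1},{"ax":0,"ay":0,"az":0,"x":-1,"y":0,"z":0,"hand":1},{"ax":0,"ay":0,"az":0,"x":0,"y":0,"z":0,"hand":1}]'
```

```text
time: 7.73
eef_pos: [0.492, 0.0907, 0.0621]
tcp_rot: [0.536, -0.462, 0.461, -0.535]
contact_force: [-5.7, -1.4, 10.6]
opening: 0.003
time: 7.98
eef_pos: [0.4917, 0.0926, 0.0621]
tcp_rot: [0.536, -0.462, 0.461, -0.535]
contact_force: [-5.8, -1.6, 10.7]
opening: 0.0
```

```bash
python3 -m inch '[{"ax":0,"ay":0,"az":0,"x":-1,"y":0,"z":0,"hand":1},{"ax":0,"ay":0,"az":0,"x":0,"y":0,"z":0,"hand":1}]'
python3 -m inch '[{"ax":0,"ay":0,"az":0,"x":-1,"y":0,"z":0,"hand":1},{"ax":0,"ay":0,"az":0,"x":0,"y":0,"z":0,"hand":1}]'
python3 -m inch '[{"ax":0,"ay":0,"az":0,"x":-1,"y":0,"z":0,"hand":1},{"ax":0,"ay":0,"az":0,"x":0,"y":0,"z":0,"hand":1}]'
```

```text
time: 8.15
eef_pos: [0.4916, 0.0932, 0.0622]
tcp_rot: [0.537, -0.461, 0.461, -0.535]
contact_force: [-5.5, -3.2, 11.6]
opening: 0.001
time: 8.32
eef_pos: [0.4917, 0.0935, 0.0623]
tcp_rot: [0.537, -0.461, 0.462, -0.535]
contact_force: [-5.9, -5.4, 11.0]
opening: -0.0
time: 8.48
eef_pos: [0.4921, 0.0942, 0.0625]
tcp_rot: [0.537, -0.46, 0.462, -0.535]
contact_force: [-4.7, -7.2, 11.0]
opening: -0.002
```

The push rose to about 7 N with the position stalling at 0.0935–0.094 m (predicted contact 0.092), so the carriage is against the stop. I'm lifting straight up.

```bash
python3 -m inch '[{"ax":0,"ay":0,"az":0,"x":0,"y":-2,"z":0,"hand":1},{"ax":0,"ay":0,"az":0,"x":0,"y":-3,"z":0,"hand":1},{"ax":0,"ay":0,"az":0,"x":0,"y":-3,"z":0,"hand":1},{"ax":0,"ay":0,"az":0,"x":0,"y":-5,"z":0,"hand":1},{"ax":0,"ay":0,"az":0,"x":0,"y":-8,"z":0,"hand":1}]'
python3 -m inch '[{"ax":0,"ay":0,"az":0,"x":0,"y":-15,"z":0,"hand":1},{"ax":0,"ay":0,"az":0,"x":0,"y":-20,"z":0,"hand":1},{"ax":0,"ay":0,"az":0,"x":0,"y":-25,"z":0,"hand":1},{"ax":0,"ay":0,"az":0,"x":0,"y":-25,"z":0,"hand":1},{"ax":0,"ay":0,"az":0,"x":0,"y":-20,"z":0,"hand":1}]'
python3 -m inch '[{"ax":0,"ay":0,"az":0,"x":0,"y":0,"z":0,"hand":1},{"ax":0,"ay":0,"az":0,"x":0,"y":0,"z":0,"hand":1}]'
python3 - <<'E'
from h import *
s=get_state(); c=read_camera("wrist"); print(s["contact_force"],s["eef_pos"])
cv2.imwrite("pics/w5.png",cv2.convertScaleAbs(c["img"][:,:,::-1],alpha=1.4))
a,b=read_camera("top")["img"],read_camera("scene")["img"]
x=cv2.resize(a[140:245,170:420,::-1],None,fx=3,fy=3,interpolation=2); y=cv2.resize(b[140:285,200:450,::-1],None,fx=2,fy=2,interpolation=2)
y=cv2.copyMakeBorder(y,0,0,0,x.shape[1]-y.shape[1],0); cv2.imwrite("pics/end.png",cv2.convertScaleAbs(np.vstack([x,y])[:600],alpha=1.5))
E
```

```text
time: 8.9
eef_pos: [0.4903, 0.0959, 0.0809]
tcp_rot: [0.536, -0.462, 0.461, -0.535]
contact_force: [-0.0, -0.4, -0.2]
opening: -0.002
time: 9.32
eef_pos: [0.4914, 0.0961, 0.1885]
tcp_rot: [-0.535, 0.461, -0.462, 0.536]
contact_force: [-0.5, -0.3, 0.5]
opening: -0.0
time: 9.48
eef_pos: [0.4919, 0.096, 0.1878]
tcp_rot: [-0.535, 0.461, -0.462, 0.536]
contact_force: [0.2, 0.7, -0.4]
opening: 0.0
[ 0.21862034  0.6501731  -0.41219071] [0.49187197 0.09600126 0.18780959]
```

View pics/w5.png

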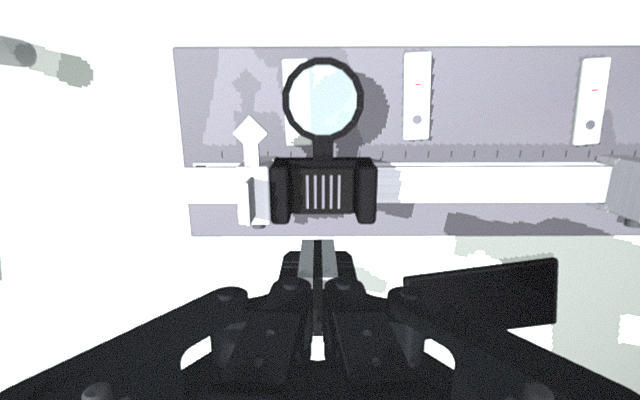

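View pics/end.png

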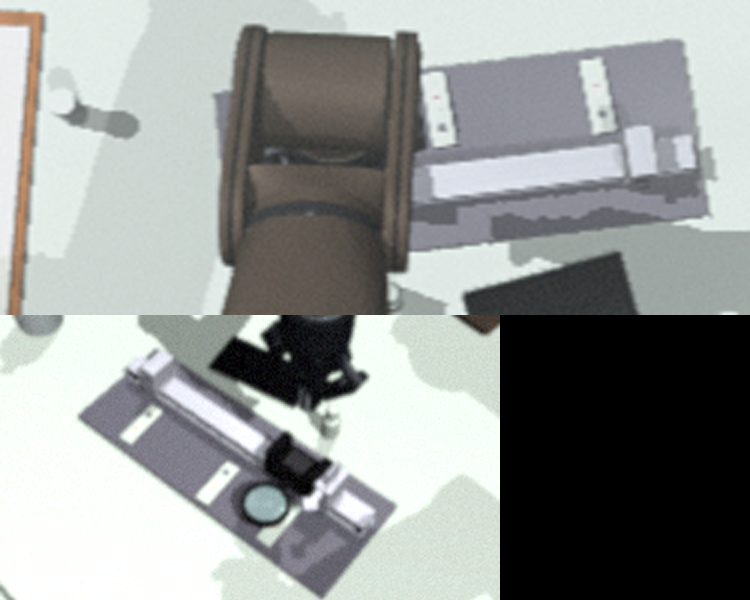

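The wrist view shows the carriage's left face (column 270) flush with the stop block's edge (about 270), with the lens centre at (323,98) and the arrow tip at (250,116). The scene view agrees, and the bystanders look unmoved. Last, I'll check the 51 mm spacing numerically.

```bash
python3 - <<'E'
from h import *
s=get_state(); c=read_camera("wrist"); M=np.eye(4); M[:3,:3]=R.from_quat(s["tcp_rot"]).as_matrix(); M[:3,3]=s["eef_pos"]; T=M@c["T_tool_cam"]
f=200/np.tan(np.radians(c["fov_y"])/2)
def at(u,v,z):
    d=T[:3,:3]@[(u-c["cx"])/f,(v-c["cy"])/f,1]; return T[:3,3]+d*(z-T[2,3])/d[2]
ry=np.array([-np.sin(.1477),np.cos(.1477),0])
L,P=at(323,98,.043),at(250,116,.066); pad=at(323.5,190,.056)
print("lens->arrow along rail mm",(P-L)@ry*1e3,"pad->arrow",(P-pad)@ry*1e3)
Q=at(270,165,.07);Q2=at(377,160,.07); print("carriage length seen",(Q-Q2)@ry*1e3)
a=cv2.resize(cv2.convertScaleAbs(c["img"][100:240,220:400,::-1],alpha=.9),None,fx=4,fy=4,interpolation=2); cv2.imwrite("pics/gap.png",a)
E
```

```text
lens->arrow along rail mm 50.0656820009813 pad->arrow 50.618903910975256
carriage length seen 74.2838900977423
```

View pics/gap.png

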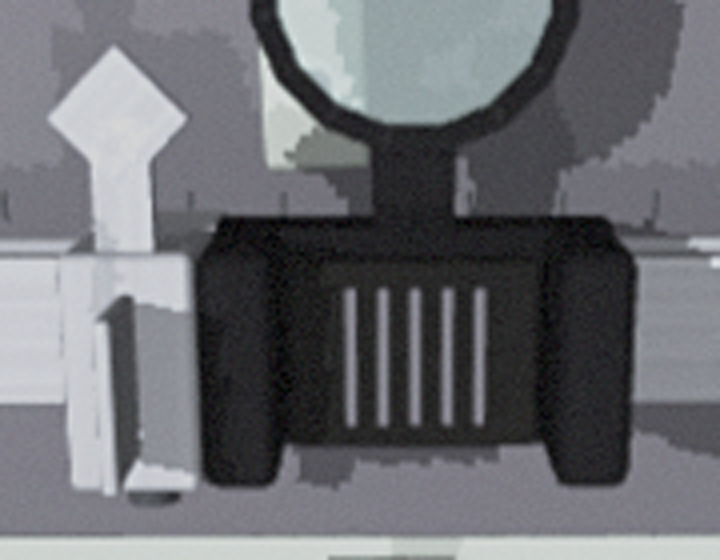

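The enlarged view shows no gap between the block's edge (about 195) and the carriage's shoulder (about 200). The measured spacing is 50–50.6 mm against 51 mm, so I'm handing in.

```bash
python3 -c "
from plant import *
print(get_state()['time'],sign_off())"
```

```text
the job is handed in; nothing more can be done
9.6833 None
```

I pressed the release pad about 4.7 mm down (about 11 N) with the closed fingertips and kept it down while sliding the carriage about 100 mm to the pointer stop. I stopped when the push against the stop reached about 7 N, then lifted straight up so the pad came up. The job was handed in at 9.7 s, with the fingertips about 120 mm above the pad and contact force near zero.

**Last checks:**
- **Seating:** the enlarged wrist view shows no visible gap between carriage and stop. Measured spacing was 50.1 mm from the lens and 50.6 mm from the pad, against the expected 51 mm. That is within the 2 mm calibration.
- **Disagreement:** the same view measured the carriage as 74 mm long instead of 78 mm. I put this down to rounded shoulder edges and rough pixel picks.
- **Side force:** while the pad was pressed, a steady force of about 5 N acted across the rail. It stayed roughly constant and the carriage slid freely.
- **Bystanders:** they looked unmoved wherever visible. The arm hid part of the top view and I took no position measurements of them. The spray bottle and pen were outside the final pictures.

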